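# Set and lock the bench magnifier over the half-penny

### The arm

A 6-joint arm with a two-finger parallel gripper is mounted at the origin on the work surface. World frame = base frame: x ahead of the robot, y to its left, z up, the work surface at z = 0. Lengths are in m, angles in rad, forces in N, time in s.
With the tool pointing down it reaches from about 0.3 to 0.775 m from the base axis. Payload 14.6 kg.
Tool frame: the origin (TCP) lies on the centre line of the jaws, within the pads' length; the fingertips stand 25 mm ahead of it and the grasp point (between the pads) lies 6 mm ahead of it (ctrl.tip_reach is the distance from the TCP to the fingertips, in m); z points along the fingers, y is the line along which they close (so a half turn about z gives the same grasp; the last joint's range is limited). The gripper opens to 94 mm and grips with 3 to 60 N. Pads are 16 mm wide; open, the fingers measure 119 mm over their backs; the gripper's body (75 mm by 177 mm) begins 78 mm behind the grasp point.
Start: joints at [1.083, 0.3, 1.521, -0, 1.321, -0.067], TCP at [0.225, 0.502, 0.23] pointing down, gripper open.
Joint ranges: [-3.03, 3.03], [-0.79, 2.21], [0.23, 2.52], [-1.04, 4.18], [0, 3.07], [-2.55, 2.55]. Speed limits (rad/s): [2.22, 2.22, 2.57, 3.14, 3.14, 3.14].

### API

Orientations are given as [roll, pitch, yaw] about the fixed x, y, z axes, in that order (R = Rz(yaw) Ry(pitch) Rx(roll)).
In Python, from station import ctrl gives the robot as it stands. The module is installed in compiled form; this text tells all that it offers.
- The arm moves only by the tool apply_moves, never from a script. Its argument "deltas" is a list of rows, each a list of 7 numbers: the closure in counts, from 0 (fully open) to 255 (shut), then the shift along the world's x, y, z in cm, then the turn, a rotation vector about the world's x, y, z in rad. In form: [[jaw, tx, ty, tz, ax, ay, az], ...]. A call has 1 to 10 rows; each row shifts and turns the commanded pose from where the row before left it; what a row does not reach is not made up. A row lasts 1/10 s, in which the tool goes at most 50 mm and 8.59 degrees, less where a joint would pass 70% of its speed; a pose out of reach is approached as far as the arm can. A call with a gripper value outside its range is refused whole. The fingers move at their own pace and stop on an object; "grip_force" is the grip in N (left out, the last holds). Time passes only in rows, so rows that do not move let the fingers close. It gives the time, the measured TCP pose, the force, the opening and the grip force at its end, in the units of the state.
- ctrl.get_obs(): the state, without advancing time (a new reading comes with each control period).
- ctrl.camera(name): name is "scene" or "top"; returns a dict with "img" (384x512x3 uint8, red, green, blue), "K" (3x3 intrinsics, pixels), "k1" (the pictures are not rectified: a ray, as slopes to the right and down, at radius r is drawn at 1 + k1 r^2 times it, then the intrinsics apply), "pose" (4x4, takes a point from camera to world coordinates). Camera axes: x right, y up, looking along -z (the intrinsics and any distortion apply to the point x, -y, -z); pixel columns grow to the right and rows downward; lengths in m; the calibration is good to about 2 mm. A picture is of the moment at which its call begins. There is no depth.
- ctrl.hand_in(): hands the job in; it is judged then, once.
The state is a dict: "time_s": time; "qpos": joint angles; "joint_vel": joint speeds; "tau": joint torques, N m; "ee_pos": TCP position; "eef_rot": TCP orientation; "force": force on the tool from outside, world axes, zero at the start; "moment": the same for the moment, N m; "grip_width": finger opening in m; "grip_force": force on a finger pad.
Only numpy, scipy, OpenCV 4.12 (cv2) and the standard library are available. Lean on these libraries where they do the work, as an engineer would, in place of code of your own. Each camera call takes 0.05 s, during which the arm holds its last target. There are 200 camera calls.

### The job

Push the bench magnifier's arm round with a fingertip until its lens is centred over the half-penny, the smaller of the two copper coins, leave it there, and then run the loose wing nut on top of the post fully home with clockwise fingertip strokes on its wings. Do not pinch the nut or the arm between the fingers, leave the arm set over the coin, and do not disturb the coins or the other things on the desk.

Things in the scene. Friction and masses are not known exactly. Their poses are not given: they have to be found in the camera images.
- stand: Fixed foot and post of the bench magnifier. Round grey foot 120 mm across, 26 mm high at the 20 mm steel post. Origin: centre of the foot's underside, 3 mm above the desk top; z is the post's axis. Heights above the origin: arm's collar (36 mm across) 86 to 104 mm, washer to 106 mm, then the wing nut, on a 12 mm stud that ends inside it at 122 mm.
- magnifier (a joint): Swing of the magnifier's arm about the post, rad, -1.3 to 1.3 (stops). 0: the arm points along the stand's x axis; positive is anticlockwise from above. Friction about 0.2 N m: a push of 2 to 3 N on the bar moves it and it stays where left. The nut does not stiffen it in this model, so it can still be nudged.
- lens_center (a point): Centre of the round lens, 135 mm from the post's axis, 96 mm above the stand's origin. The lens lies level in a black ring frame 72 mm across, 90 to 102 mm above the stand's origin; a straight bar 12 mm wide, 90 to 100 mm above that origin, joins the ring to the collar.
- wingnut (a joint): How far the wing nut is backed off, rad: 0 is fully tight, down on its washer (a hard stop); it starts 4.5 to 7.5 rad from there. Turning it clockwise seen from above lowers the value. It turns loosely (about 0.03 N m, 1 to 2 N at a wing), stays where it is left, and sinks 1.75 mm a turn.
- wings (a point): Point on the nut's axis at mid height of its wings, 126 mm above the stand's origin when tight, up to 2.1 mm more when loose. Two upright wings lie along its x axis (stand's yaw + wingnut), one each way: round lobes 22 mm across, 5 mm thick, centred 21 mm from the axis; span 64 mm, top 11 mm above this point. The hub between them (22 mm across) ends 4 mm below this point; nothing stands above it.
- halfpenny: Copper half-penny, the smaller of the two coins lying loose on the mat before the magnifier, 28 mm across, 2.5 mm thick, 12 g. It lies about 135 mm (within 4 mm) from the post's axis, so that the lens can stand over it. Origin: centre of its underside.
- twopence: Copper twopence, the larger coin, 41 mm across, 5 mm thick, 56 g, lying on the other side at the same distance from the post. A bystander. Origin: centre of its underside.
- touchstone: Plain grey stone block with rounded edges, 60 x 32 x 14 mm, lying flat among the coins. A bystander. Origin: centre of its underside.
- stamp_case: Flat black bakelite stamp pad case, 72 x 114 x 19 mm. A bystander. Origin: centre of its underside.
- pocket_loupe: Folded brass pocket loupe, about 51 x 26 x 15 mm, lying beside the magnifier's foot. A bystander. Origin: on its underside, near the middle.
- capsule: Clear round coin capsule, 48 mm across, 10 mm high, lying beside the magnifier's foot. A bystander. Origin: centre of its underside.
- steel_rule: Steel rule, 165 x 26 x 2 mm. A bystander. Origin: centre of its underside.
- brass_weight: Brass 100 g balance weight with a small knob, 26 mm across, 39 mm high. A bystander. Origin: centre of its underside.
Things that resemble listed ones, but are neither listed nor needed, are in the scene too. Leave any green look-alike of the stand alone.

How it is judged:
By the outcome, as a careful person would: the job done as asked, in the order asked, and still so for the second after the job is handed in, with the robot touching nothing.
It also fails if it takes over 58 s, if anything falls off the work surface, if the arm or the gripper's body presses on something with over 40 N, if the wrist force passes 120 N, or if a joint passes its speed limit or range.

## Working session

There is one attempt and no reset: what is moved stays moved. The work goes in short steps, Python scripts to look and compute and a tool call to move; the robot and the scene stay as the last step left them, time stands still between calls to the robot, and variables do not carry over. Pictures are saved under pics/ and viewed, at most 10 in all, crops included, and the job is handed in when it is done.

Besides the shell and the picture viewer there is one more tool, called after "Call:" as name(argument=value, ...), one argument or row to a line, values as JSON. apply_moves: Moves the arm, as the interface text tells. Its arguments: {"type":"object","properties":{"deltas":{"type":"array"},"grip_force":{"type":"number"}},"required":["deltas"]}

```bash
mkdir -p pics; cat > h.py <<'E'
import numpy as np, cv2
from station import ctrl
def cam(n,f=None):
    c=ctrl.camera(n)
    if f: cv2.imwrite(f,c['img'][:,:,::-1])
    return c
def w2p(c,P):
    P=np.atleast_2d(P); T=np.linalg.inv(c['pose']); q=P@T[:3,:3].T+T[:3,3]
    s=np.c_[q[:,0]/-q[:,2],-q[:,1]/-q[:,2]]; s=s*(1+c['k1']*(s**2).sum(1,keepdims=True))
    K=c['K']; return np.c_[K[0,0]*s[:,0]+K[0,2],K[1,1]*s[:,1]+K[1,2]]
def p2w(c,u,v,z):
    K=c['K']; d=np.array([(u-K[0,2])/K[0,0],(v-K[1,2])/K[1,1]]); s=d.copy()
    for _ in range(30): s=d/(1+c['k1']*(s@s))
    r=c['pose'][:3,:3]@np.array([s[0],-s[1],-1]); o=c['pose'][:3,3]
    return o+r*(z-o[2])/r[2]
def save(c,n): np.savez(n,**{k:c[k] for k in('img','K','k1','pose')})
E
python3 - <<'E'
from h import *
for n in('scene','top'):
    c=cam(n); save(c,n+'0.npz'); print(n,c['K'].tolist(),c['k1'],np.round(c['pose'],3).tolist())
    cv2.imwrite(f'pics/{n}0.png',cv2.resize(c['img'][:,:,::-1],(800,600),interpolation=cv2.INTER_CUBIC))
print(ctrl.get_obs(),ctrl.tip_reach)
E
```

```text
scene [[375.1402391601167, 0.0, 260.4350770792348], [0.0, 375.1402391601167, 193.92150461989863], [0.0, 0.0, 1.0]] -0.07409129454063905 [[-0.463, -0.465, 0.755, 1.264], [0.886, -0.267, 0.379, 0.393], [0.025, 0.844, 0.536, 0.647], [0.0, 0.0, 0.0, 1.0]]
top [[398.3980038853461, 0.0, 264.367556416387], [0.0, 398.3980038853461, 185.1569410106438], [0.0, 0.0, 1.0]] -0.010438687843865039 [[-0.003, 0.998, -0.058, 0.431], [-1.0, -0.002, 0.012, 0.02], [0.012, 0.058, 0.998, 1.1], [0.0, 0.0, 0.0, 1.0]]
{'time_s': 0.1, 'qpos': array([ 1.08337214e+00,  3.00415496e-01,  1.52149348e+00, -3.35645904e-06,
        1.32068237e+00, -6.66144039e-02]), 'joint_vel': array([ 0.00081769, -0.00320948, -0.00127089, -0.00180013,  0.00106768,
       -0.00153961]), 'tau': array([ 1.14144509e-04, -5.32642972e+01, -3.53285873e+01,  7.09508127e-02,
        2.34074582e-02,  2.04866421e-05]), 'ee_pos': array([0.22459358, 0.50183899, 0.22995387]), 'eef_rot': array([-3.14059596e+00, -6.32341639e-05,  2.72078367e+00]), 'force': array([-0.05262672, -0.52584581, -0.14316551]), 'moment': array([-0.03336677, -0.02142315, -0.02371671]), 'grip_force': 0.0, 'grip_width': 0.09435245223850526} 0.025
```

View pics/scene0.png

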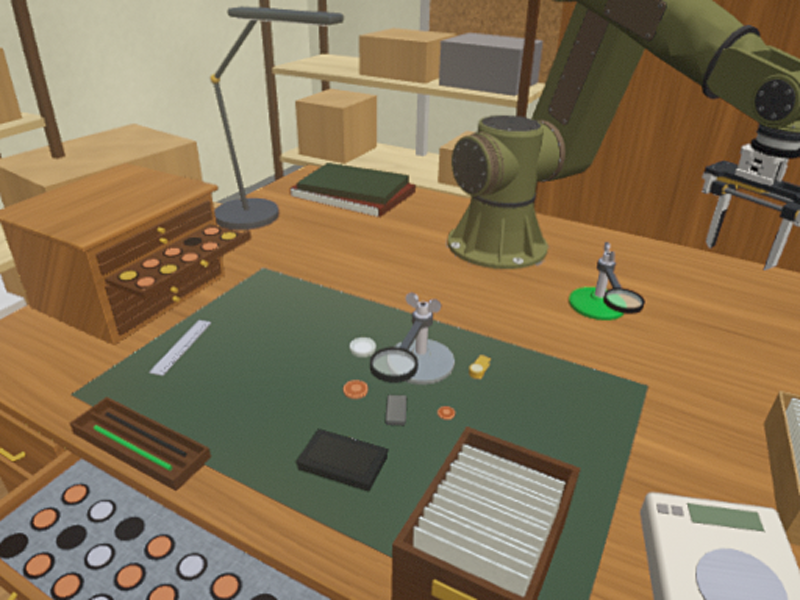

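View pics/top0.png

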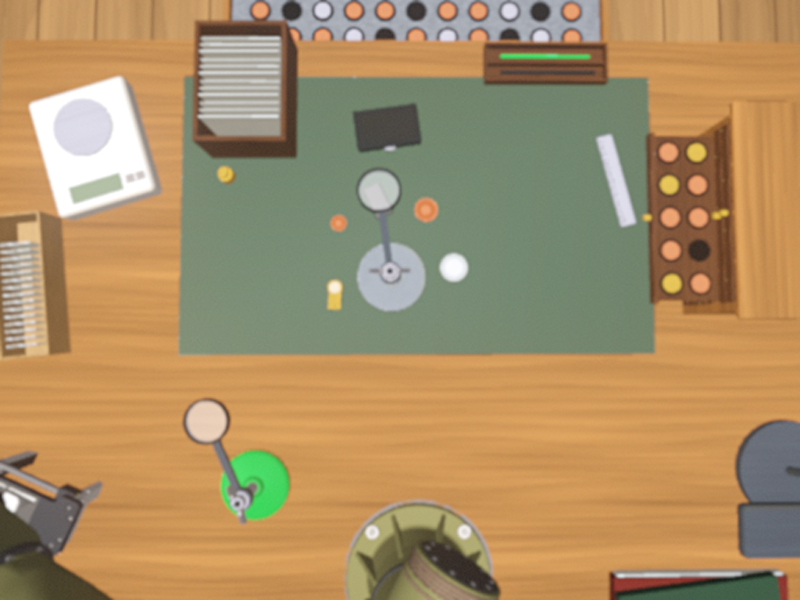

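The scene and top views show these candidates, in 800x600 top pixels:
- **Stand:** the grey one at (391,276). The green look-alike at (255,485) stays alone.
- **Coins:** the small one at (338,223) is the half-penny and the larger one at (426,210) is the twopence. The tray coins are not candidates.
- **Lens and stone:** the lens is at (379,190). The touchstone is hidden under the lens.

Next is one close crop to check the choice.

```bash
python3 - <<'E'
from h import *
c=dict(np.load('top0.npz')); im=c['img'][:,:,::-1]
cv2.imwrite('pics/crop_top0.png',cv2.resize(im[100:205,195:315],None,fx=5.7,fy=5.7,interpolation=cv2.INTER_CUBIC))
E
```

```text
(no output)
```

View pics/crop_top0.png

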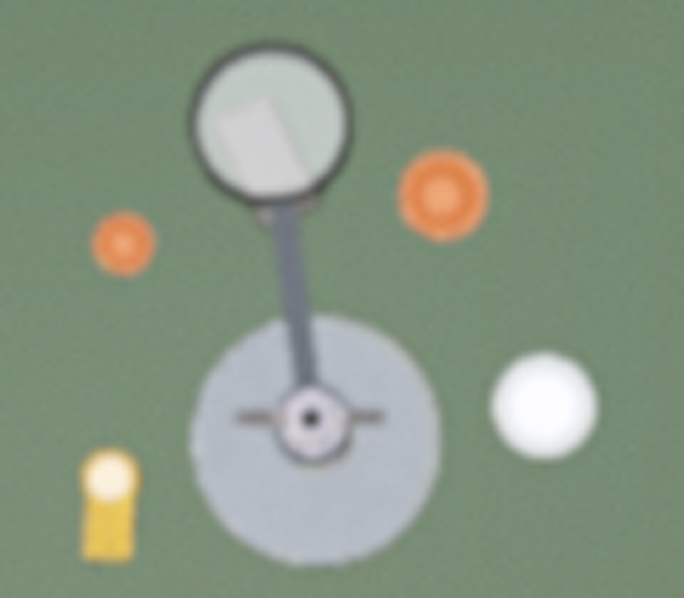

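```bash
python3 - <<'E'
from h import *
c=dict(np.load('top0.npz'))
def g(u,v,z): return p2w(c,(u+.5)/5.7-.5+195,(v+.5)/5.7-.5+100,z)
S=g(316,440,.008); H=g(124,244,.0055); T=g(443,195,.008); L=g(271,123,.103)
W=g(310,417,.131); a=g(236,417,.131); b=g(384,417,.131); hub=g(311,421,.127)
ca=g(93,244,.0055);cb=g(156,244,.0055); print('dia',np.linalg.norm(ca-cb))
for n,p in dict(S=S,H=H,T=T,L=L,W=W,a=a,b=b,hub=hub).items():
    d=p-S; print(n,np.round(p*1e3,1),'r',round(np.hypot(*d[:2])*1e3,1),'ang',round(np.degrees(np.arctan2(d[1],d[0])),1))
cs=dict(np.load('scene0.npz'))
for n,p in dict(S=S,H=H,L=L,W=W).items(): print(n,np.round(w2p(cs,p)*800/512,1))
im=cs['img'][:,:,::-1]
cv2.imwrite('pics/crop_sc0.png',cv2.resize(im[180:285,205:325],None,fx=5.7,fy=5.7,interpolation=cv2.INTER_CUBIC))
print(ctrl.get_obs()['time_s'])
E
```

```text
dia 0.03054012615082488
S [517.5  46.    8. ] r 0.0 ang 0.0
H [613.2 139.1   5.5] r 133.6 ang 44.2
T [636.7 -15.7   8. ] r 134.2 ang -27.4
L [651.   63.6 103. ] r 134.7 ang 7.5
W [517.5  45.7 131. ] r 0.4 ang -74.5
a [517.6  77.3 131. ] r 31.3 ang 89.7
b [517.5  14.  131. ] r 32.0 ang -89.9
hub [516.2  45.3 127. ] r 1.4 ang -152.0
S [[419.5 359.5]]
H [[444.9 410.7]]
L [[392.6 360.7]]
W [[422.1 300.7]]
0.1
```

View pics/crop_sc0.png

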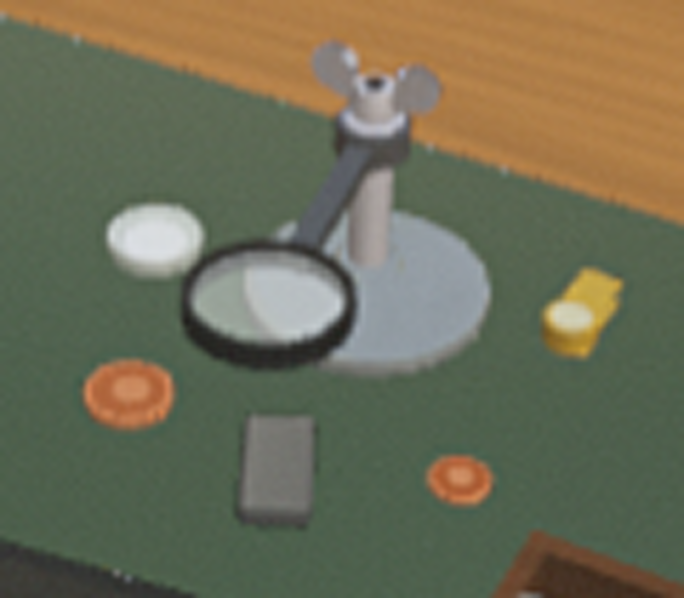

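The small coin measures 30 mm and sits 134 mm from the post. The lens is at r 135 mm and the wings span 63 mm, all as specified. The lens is at 7.5° and the coin at 44.2°, so the arm needs about +36.7°. The wings lie along world y.

Next: close the jaws and go to the clockwise side of the bar.

Call:
apply_moves(
  deltas=[
    [255,1.87,-2.37,0,0,0,-0.051],
    [255,1.87,-2.37,0,0,0,-0.051],
    [255,1.87,-2.37,0,0,0,-0.051],
    [255,1.87,-2.37,0,0,0,-0.051],
    [255,1.87,-2.37,0,0,0,-0.051],
    [255,1.87,-2.37,0,0,0,-0.051],
    [255,1.87,-2.37,0,0,0,-0.051],
    [255,1.87,-2.37,0,0,0,-0.051],
    [255,1.87,-2.37,0,0,0,-0.051],
    [255,1.87,-2.37,0,0,0,-0.051],
  ],
  grip_force=5,
)

```text
time_s: 1.1
ee_pos: [0.4122, 0.2639, 0.2302]
eef_rot: [-3.141, -0.0, 2.209]
force: [0.1, 0.7, 0.3]
grip_width: 0.0181
grip_force: 0.0
```

Call:
apply_moves(
  deltas=[
    [255,1.87,-2.37,0,0,0,-0.051],
    [255,1.87,-2.37,0,0,0,-0.051],
    [255,1.87,-2.37,0,0,0,-0.051],
    [255,1.87,-2.37,0,0,0,-0.051],
    [255,1.87,-2.37,0,0,0,-0.051],
    [255,1.87,-2.37,0,0,0,-0.051],
    [255,1.87,-2.37,0,0,0,-0.051],
    [255,1.87,-2.37,0,0,0,-0.051],
    [255,1.87,-2.37,0,0,0,-0.051],
    [255,1.87,-2.37,0,0,0,-0.051],
  ],
)

```text
time_s: 2.1
ee_pos: [0.5992, 0.0269, 0.2301]
eef_rot: [-3.141, -0.0, 1.699]
force: [-0.4, 1.2, 0.4]
grip_width: 0.0006
grip_force: 0.0
```

Call:
apply_moves(
  deltas=[
    [255,0,0,0,0,0,0],
    [255,0,0,0,0,0,0],
  ],
)

```text
time_s: 2.3
ee_pos: [0.5985, 0.0278, 0.2298]
eef_rot: [-3.14, -0.0, 1.7]
force: [-0.3, 0.2, -0.5]
grip_width: 0.001
grip_force: 0.0
```

Call:
apply_moves(
  deltas=[
    [255,0,0,-2,0,0,0],
    [255,0,0,-2,0,0,0],
    [255,0,0,-2,0,0,0],
    [255,0,0,-2,0,0,0],
    [255,0,0,-2,0,0,0],
    [255,0,0,-1.9,0,0,0],
    [255,0,0,0,0,0,0],
    [255,0,0,0,0,0,0],
  ],
)

```text
time_s: 3.1
ee_pos: [0.5985, 0.0287, 0.1121]
eef_rot: [3.141, -0.0, 1.702]
force: [0.5, 0.8, 1.0]
grip_width: 0.0005
grip_force: 0.0
```

```bash
python3 - <<'E'
from h import *
p=ctrl.get_obs()['ee_pos'][:2]*1e3; print(p)
S=np.array([517.3,46])
for f in [7.5]+list(np.linspace(7.5,40,14)[1:]):
    a=np.radians(f);u=np.array([np.cos(a),np.sin(a)]);t=np.array([-u[1],u[0]])
    q=S+78*u-14*t; print(round(f,1),np.round((q-p)/10,2),end=' '); p=q
E
```

```text
[598.5306101   28.68730226]
7.5 [-0.21  1.36] 10.0 [0.01 0.35] 12.5 [-0.01  0.35] 15.0 [-0.02  0.35] 17.5 [-0.04  0.34] 20.0 [-0.05  0.34] 22.5 [-0.07  0.34] 25.0 [-0.08  0.34] 27.5 [-0.1   0.33] 30.0 [-0.11  0.33] 32.5 [-0.12  0.32] 35.0 [-0.14  0.32] 37.5 [-0.15  0.31] 40.0 [-0.17  0.3 ]
```

Call:
apply_moves(
  deltas=[
    [255,-0.07,0.45,0,0,0,0],
    [255,-0.07,0.45,0,0,0,0],
    [255,-0.07,0.46,0,0,0,0],
    [255,0.01,0.35,0,0,0,0.044],
    [255,-0.01,0.35,0,0,0,0.044],
    [255,-0.02,0.35,0,0,0,0.044],
  ],
)

```text
time_s: 3.7
ee_pos: [0.5967, 0.0522, 0.1122]
eef_rot: [3.14, 0.001, 1.835]
force: [1.0, -2.0, 2.5]
grip_width: 0.0005
grip_force: 1.5
```

Call:
apply_moves(
  deltas=[
    [255,-0.04,0.34,0,0,0,0.044],
    [255,-0.05,0.34,0,0,0,0.044],
    [255,-0.07,0.34,0,0,0,0.044],
    [255,-0.08,0.34,0,0,0,0.044],
    [255,-0.1,0.33,0,0,0,0.044],
    [255,-0.11,0.33,0,0,0,0.044],
    [255,-0.12,0.32,0,0,0,0.044],
    [255,-0.14,0.32,0,0,0,0.044],
    [255,-0.15,0.31,0,0,0,0.044],
    [255,-0.17,0.3,0,0,0,0.044],
  ],
)

```text
time_s: 4.7
ee_pos: [0.5866, 0.0851, 0.1122]
eef_rot: [3.14, 0.002, 2.275]
force: [4.6, -1.0, 1.2]
grip_width: 0.0002
grip_force: 1.6
```

Call:
apply_moves(
  deltas=[
    [255,0,0,0,0,0,0],
    [255,0,0,0,0,0,0],
  ],
)

```text
time_s: 4.9
ee_pos: [0.5861, 0.085, 0.1117]
eef_rot: [3.141, 0.0, 2.272]
force: [0.1, 0.1, -0.5]
grip_width: 0.0004
grip_force: 0.1
```

```bash
python3 - <<'E'
from h import *
for i,n in enumerate(('top','scene')):
    c=cam(n); save(c,n+'1.npz'); im=c['img'][:,:,::-1]
    cr=im[90:195,185:305] if n=='top' else im[180:285,205:325]
    cv2.imwrite(f'p{i}.png',cv2.resize(cr,(480,420),interpolation=cv2.INTER_CUBIC))
cv2.imwrite('pics/push1.png',cv2.resize(np.hstack([cv2.imread('p0.png'),cv2.imread('p1.png')]),(800,350)))
E
```

```text
(no output)
```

View pics/push1.png

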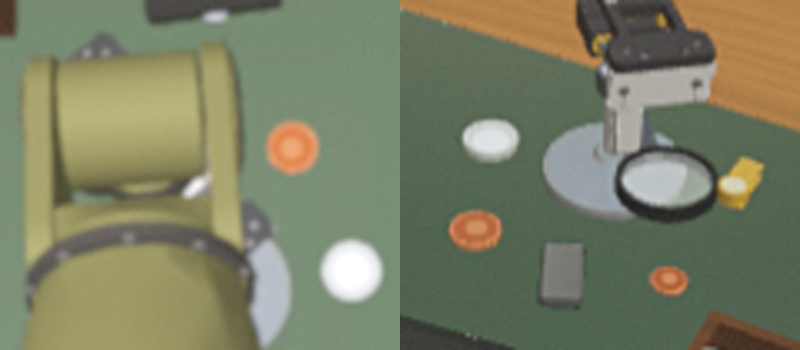

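The top view is blocked by the arm. In the scene view the lens is centred near (667,184) and the half-penny is at (669,280). I'll fit the lens ring in the scene image, calibrated against the first picture.

```bash
cat >> h.py <<'E'
from scipy.optimize import minimize
S=np.array([.5173,.046])
def ringfit(c,phi0,du=(0,0)):
    """fit lens ring: dark annulus vs both neighbours. returns phi(deg) from image, px offset free"""
    g=cv2.GaussianBlur(c['img'].astype(np.float32).mean(2),(0,0),.7)
    th=np.linspace(0,2*np.pi,180,endpoint=False)
    def ring(phi,r,z,off):
        a=np.radians(phi); L=S+.135*np.array([np.cos(a),np.sin(a)])
        p=w2p(c,np.c_[L[0]+r*np.cos(th),L[1]+r*np.sin(th),np.full(180,z)])+off
        return cv2.remap(g,p[:,0:1].astype(np.float32),p[:,1:2].astype(np.float32),cv2.INTER_LINEAR).ravel()
    def cost(x,off=None):
        off=np.array([x[1],x[2]]) if len(x)==3 else np.array(du)
        d=np.clip(ring(x[0],.034,.105,off),40,110)
        return d.mean()
    best=min(((cost([p]),p) for p in np.arange(phi0-8,phi0+8,.25)))
    return best
E
python3 - <<'E'
from h import *
import itertools
for n,k,p in(('top','0',7.5),('scene','0',7.5),('scene','1',40)):
    c=dict(np.load(n+k+'.npz'))
    r=[(ringfit(c,p,(a,b)),a,b) for a in np.arange(-1.5,3.1,.5) for b in np.arange(-1.5,3.1,.5)]
    r.sort(key=lambda t:t[0][0]); print(n,k,ringfit(c,p)); [print('  ',x) for x in r[:5]]
E
```

```text
top 0 (np.float32(108.935005), np.float64(6.0))
   ((np.float32(108.26352), np.float64(7.25)), np.float64(0.0), np.float64(1.5))
   ((np.float32(108.26367), np.float64(7.75)), np.float64(0.5), np.float64(1.5))
   ((np.float32(108.264206), np.float64(8.5)), np.float64(1.0), np.float64(1.5))
   ((np.float32(108.27206), np.float64(9.0)), np.float64(1.5), np.float64(1.5))
   ((np.float32(108.2803), np.float64(10.5)), np.float64(3.0), np.float64(1.0))
scene 0 (np.float32(88.575615), np.float64(7.75))
   ((np.float32(67.5965), np.float64(8.25)), np.float64(-0.5), np.float64(1.5))
   ((np.float32(67.64373), np.float64(8.75)), np.float64(-1.0), np.float64(1.5))
   ((np.float32(67.75007), np.float64(7.75)), np.float64(0.0), np.float64(1.5))
   ((np.float32(67.840904), np.float64(9.25)), np.float64(-1.5), np.float64(1.5))
   ((np.float32(67.94637), np.float64(9.5)), np.float64(-1.5), np.float64(1.0))
scene 1 (np.float32(91.42185), np.float64(41.75))
   ((np.float32(69.38566), np.float64(39.5)), np.float64(1.5), np.float64(1.5))
   ((np.float32(69.42833), np.float64(39.0)), np.float64(2.0), np.float64(1.5))
   ((np.float32(69.457306), np.float64(40.0)), np.float64(1.0), np.float64(1.5))
   ((np.float32(69.51617), np.float64(38.5)), np.float64(2.5), np.float64(1.5))
   ((np.float32(69.6195), np.float64(40.5)), np.float64(0.5), np.float64(1.5))
```

The fit gives the arm at about 40°. I'll push 4.2° more, back off, lift and clear the top view.

Call:
apply_moves(
  deltas=[
    [255,-0.1,0.18,0,0,0,0.025],
    [255,-0.1,0.18,0,0,0,0.025],
    [255,-0.11,0.18,0,0,0,0.024],
    [255,0,0,0,0,0,0],
    [255,0.35,-0.35,0,0,0,0],
    [255,1,-1,0,0,0,0],
    [255,0,0,2,0,0,0],
    [255,0,0,3,0,0,0],
    [255,0,0,4,0,0,0],
    [255,0,0,3,0,0,0],
  ],
)

```text
time_s: 6.0
ee_pos: [0.5972, 0.076, 0.2338]
eef_rot: [3.14, 0.001, 2.346]
force: [1.0, 0.1, 0.5]
grip_width: 0.0003
grip_force: 0.0
```

Call:
apply_moves(
  deltas=[
    [255,-2,-3,0,0,0,0],
    [255,-2,-3,0,0,0,0],
    [255,-2,-3,0,0,0,0],
    [255,-2,-3,0,0,0,0],
    [255,-2,-3,0,0,0,0],
    [255,-2,-3,0,0,0,0],
    [255,-2,-3,0,0,0,0],
    [255,-2,-3,0,0,0,0],
    [255,-2,-3,0,0,0,0],
    [255,-2,-3,0,0,0,0],
  ],
)

```text
time_s: 7.0
ee_pos: [0.3958, -0.2251, 0.2318]
eef_rot: [3.141, 0.001, 2.346]
force: [0.0, -0.2, -0.4]
grip_width: 0.0004
grip_force: 0.0
```

```bash
python3 - <<'E'
from h import *
for i,n in enumerate(('top','scene')):
    c=cam(n); save(c,n+'2.npz'); im=c['img'][:,:,::-1]
    cr=im[90:195,185:305] if n=='top' else im[180:285,205:325]
    cv2.imwrite(f'p{i}.png',cv2.resize(cr,None,fx=5,fy=5,interpolation=cv2.INTER_CUBIC)[:,100*(1-i):][:,:500] if 0 else cv2.resize(cr,None,fx=5,fy=5,interpolation=cv2.INTER_CUBIC))
a=cv2.imread('p0.png')[:,:400]; b=cv2.imread('p1.png')[:,200:]
cv2.imwrite('pics/push2.png',np.hstack([a,b]))
print(ringfit(dict(np.load('scene2.npz')),43,(1,1.5)))
E
```

```text
(np.float32(69.37382), np.float64(44.25))
```

View pics/push2.png

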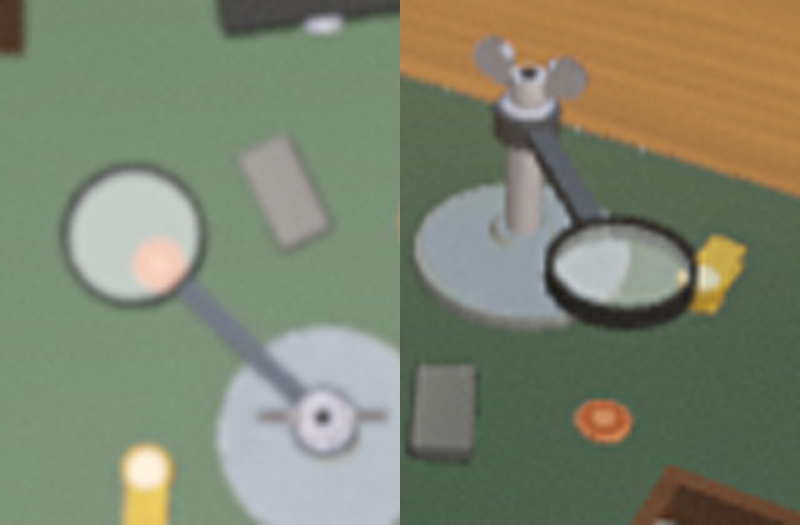

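The lens is centred at (134,234) with the coin at (157,265) in the top crop. The nut is undisturbed. I'll convert these to world positions.

```bash
python3 - <<'E'
from h import *
c=dict(np.load('top2.npz'))
def g(u,v,z): return p2w(c,(u+.5)/5-.5+185,(v+.5)/5-.5+90,z)*1e3
L=g(134,234,.103);H=g(157,265,.0055)
for p in(L,H): d=p[:2]-S*1e3; print(np.round(p,1),np.hypot(*d),np.degrees(np.arctan2(d[1],d[0])))
E
```

```text
[612.2 141.1 103. ] 134.33914202722428 45.04512215140916
[612.7 140.1   5.5] 133.9642005429414 44.61730058598491
```

The lens is within 1 mm of the coin and both cameras agree. Now the nut: come in behind the +y wing, with the fingertip just above hub height.

Call:
apply_moves(
  deltas=[
    [255,1.215,3.66,0,0,0,0],
    [255,1.215,3.66,0,0,0,0],
    [255,1.215,3.66,0,0,0,0],
    [255,1.215,3.66,0,0,0,0],
    [255,1.215,3.66,0,0,0,0],
    [255,1.215,3.66,0,0,0,0],
    [255,1.215,3.66,0,0,0,0],
    [255,1.215,3.66,0,0,0,0],
    [255,0,0,0,0,0,0],
  ],
)

```text
time_s: 8.0
ee_pos: [0.4947, 0.0731, 0.2313]
eef_rot: [3.141, -0.001, 2.35]
force: [0.5, -0.2, -0.7]
grip_width: 0.0005
grip_force: 0.0
```

Call:
apply_moves(
  deltas=[
    [255,0,0,-2.5,0,0,0],
    [255,0,0,-2.5,0,0,0],
    [255,0,0,-2,0,0,0],
    [255,0,0,-0.8,0,0,0],
    [255,0,0,0,0,0,0],
    [255,0,0,0,0,0,0],
  ],
)

```text
time_s: 8.6
ee_pos: [0.4942, 0.0694, 0.1544]
eef_rot: [3.141, 0.001, 2.347]
force: [0.4, 0.5, -0.4]
grip_width: 0.0003
grip_force: 0.0
```

```bash
python3 - <<'E'
from h import *
p=ctrl.get_obs()['ee_pos']*1e3; print(p); p=p[:2]
N=np.array([517.,45.8])
for f in np.arange(130,-321,-20):
    a=np.radians(f); q=N+24*np.array([np.cos(a),np.sin(a)]); print(f,np.round((q-p)/10,2).tolist()); p=q
E
```

```text
[494.18269631  69.39426423 154.35651818]
130 [0.74, -0.52]
110 [0.72, 0.42]
90 [0.82, 0.14]
70 [0.82, -0.14]
50 [0.72, -0.42]
30 [0.54, -0.64]
10 [0.29, -0.78]
-10 [0.0, -0.83]
-30 [-0.29, -0.78]
-50 [-0.54, -0.64]
-70 [-0.72, -0.42]
-90 [-0.82, -0.14]
-110 [-0.82, 0.14]
-130 [-0.72, 0.42]
-150 [-0.54, 0.64]
-170 [-0.29, 0.78]
-190 [0.0, 0.83]
-210 [0.29, 0.78]
-230 [0.54, 0.64]
-250 [0.72, 0.42]
-270 [0.82, 0.14]
-290 [0.82, -0.14]
-310 [0.72, -0.42]
```

Call:
apply_moves(
  deltas=[
    [255,0.74,-0.52,-0.1,0,0,0],
    [255,0.72,0.42,0,0,0,0],
    [255,0.82,0.14,0,0,0,0],
    [255,0.82,-0.14,0,0,0,0],
    [255,0.72,-0.42,0,0,0,0],
    [255,0.54,-0.64,0,0,0,0],
    [255,0.29,-0.78,0,0,0,0],
    [255,0,-0.83,0,0,0,0],
    [255,-0.29,-0.78,0,0,0,0],
    [255,-0.54,-0.64,0,0,0,0],
  ],
)

```text
time_s: 9.6
ee_pos: [0.5318, 0.0267, 0.1526]
eef_rot: [3.141, 0.001, 2.346]
force: [1.3, 1.4, 0.1]
grip_width: 0.0005
grip_force: 0.9
```

Call:
apply_moves(
  deltas=[
    [255,-0.72,-0.42,0,0,0,0],
    [255,-0.82,-0.14,0,0,0,0],
    [255,-0.41,0.07,0,0,0,0],
    [255,0,0,0,0,0,0],
  ],
)

```text
time_s: 10.0
ee_pos: [0.5117, 0.0228, 0.1526]
eef_rot: [-3.141, 0.0, 2.347]
force: [1.0, 0.4, 0.1]
grip_width: 0.0007
grip_force: 0.0
```

```bash
python3 - <<'E'
from h import *
o=ctrl.get_obs(); p=o['ee_pos']*1e3; N=np.array([517.,45.8]);d=p[:2]-N; print(p,np.hypot(*d),np.degrees(np.arctan2(d[1],d[0])))
c=cam('scene'); im=c['img'][:,:,::-1]; cv2.imwrite('pics/nut1.png',cv2.resize(im[160:265,225:325],None,fx=5,fy=5,interpolation=cv2.INTER_CUBIC))
print(ringfit(c,43,(1,1.5)))
E
```

```text
[511.73715306  22.80873927 152.6273739 ] 23.585920121260518 -102.8932402698484
(np.float32(71.729485), np.float64(44.25))
```

View pics/nut1.png

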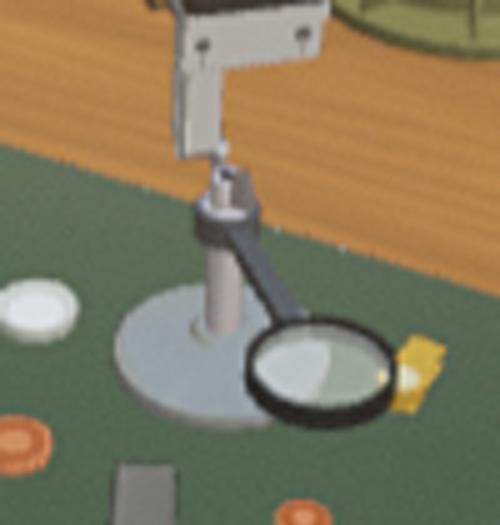

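The nut has followed (about 225° so far) and the arm is unmoved. From here, small steps while watching the force for the stop.

```bash
python3 - <<'E'
from h import *
p=None
for f in np.arange(-103,-340,-5):
    a=np.radians(f); q=24*np.array([np.cos(a),np.sin(a)])
    if p is not None: print(f,*np.round((q-p)/10,2),end='; ')
    p=q
E
```

```text
-108 -0.2 0.06; -113 -0.2 0.07; -118 -0.19 0.09; -123 -0.18 0.11; -128 -0.17 0.12; -133 -0.16 0.14; -138 -0.15 0.15; -143 -0.13 0.16; -148 -0.12 0.17; -153 -0.1 0.18; -158 -0.09 0.19; -163 -0.07 0.2; -168 -0.05 0.2; -173 -0.03 0.21; -178 -0.02 0.21; -183 0.0 0.21; -188 0.02 0.21; -193 0.04 0.21; -198 0.06 0.2; -203 0.07 0.2; -208 0.09 0.19; -213 0.11 0.18; -218 0.12 0.17; -223 0.14 0.16; -228 0.15 0.15; -233 0.16 0.13; -238 0.17 0.12; -243 0.18 0.1; -248 0.19 0.09; -253 0.2 0.07; -258 0.2 0.05; -263 0.21 0.03; -268 0.21 0.02; -273 0.21 -0.0; -278 0.21 -0.02; -283 0.21 -0.04; -288 0.2 -0.06; -293 0.2 -0.07; -298 0.19 -0.09; -303 0.18 -0.11; -308 0.17 -0.12; -313 0.16 -0.14; -318 0.15 -0.15; -323 0.13 -0.16; -328 0.12 -0.17; -333 0.1 -0.18; -338 0.09 -0.19;
```

Call:
apply_moves(
  deltas=[
    [255,-0.2,0.06,0,0,0,0],
    [255,-0.2,0.07,0,0,0,0],
    [255,-0.19,0.09,0,0,0,0],
  ],
)

```text
time_s: 10.35
ee_pos: [0.5066, 0.025, 0.1525]
eef_rot: [3.141, 0.001, 2.347]
force: [3.0, -0.7, -0.5]
grip_width: 0.0006
grip_force: 1.4
```

Call:
apply_moves(
  deltas=[
    [255,-0.18,0.11,0,0,0,0],
    [255,-0.17,0.12,0,0,0,0],
    [255,-0.16,0.14,0,0,0,0],
  ],
)

```text
time_s: 10.65
ee_pos: [0.5017, 0.0284, 0.1526]
eef_rot: [3.141, 0.002, 2.347]
force: [9.7, -7.3, -2.1]
grip_width: 0.0008
grip_force: 5.3
```

Call:
apply_moves(
  deltas=[
    [255,-0.08,0.07,0,0,0,0],
    [255,0,0,0,0,0,0],
  ],
)

```text
time_s: 10.85
ee_pos: [0.5015, 0.0285, 0.1528]
eef_rot: [3.141, 0.003, 2.347]
force: [10.2, -8.6, -2.4]
grip_width: 0.0004
grip_force: 5.4
```

Hard stop: the force builds and the finger stays put, at about 260° of turn as expected. Back off, lift clear and look.

Call:
apply_moves(
  deltas=[
    [255,0.25,-0.25,0,0,0,0],
    [255,0.5,-0.8,0,0,0,0],
    [255,0,0,2,0,0,0],
    [255,0,0,3,0,0,0],
    [255,0,0,3,0,0,0],
    [255,-1.5,-4,0,0,0,0],
    [255,-1.5,-4,0,0,0,0],
    [255,-1.5,-4,0,0,0,0],
    [255,-1.5,-4,0,0,0,0],
    [255,-1.5,-4,0,0,0,0],
  ],
)

```text
time_s: 11.85
ee_pos: [0.432, -0.1827, 0.2324]
eef_rot: [-3.142, -0.001, 2.347]
force: [0.0, 0.1, 0.4]
grip_width: 0.0006
grip_force: 0.0
```

Call:
apply_moves(
  deltas=[
    [255,-1.5,-3,0,0,0,0],
    [255,-1.5,-3,0,0,0,0],
    [255,0,0,0,0,0,0],
  ],
)

```text
time_s: 12.15
ee_pos: [0.4014, -0.2438, 0.2322]
eef_rot: [-3.141, -0.001, 2.343]
force: [0.1, 0.3, -1.1]
grip_width: 0.0004
grip_force: 0.0
```

```bash
python3 - <<'E'
from h import *
for i,n in enumerate(('top','scene')):
    c=cam(n); save(c,n+'3.npz'); im=c['img'][:,:,::-1]
    cr=im[90:195,185:305] if n=='top' else im[180:285,205:325]
    cv2.imwrite(f'p{i}.png',cv2.resize(cr,None,fx=5,fy=5,interpolation=cv2.INTER_CUBIC))
cv2.imwrite('pics/end.png',np.hstack([cv2.imread('p0.png')[:,:400],cv2.imread('p1.png')[:,200:]]))
print(ringfit(c,43,(1,1.5)))
E
```

```text
(np.float32(69.52621), np.float64(44.25))
```

View pics/end.png

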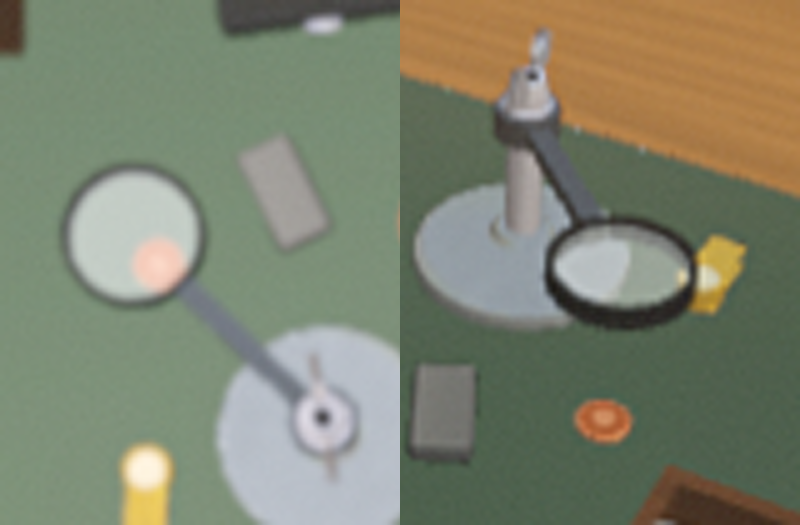

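In the final view the wings run from (314,355) to (332,478), about 8° in world axes. That matches the stand's yaw, so the nut is tight. The lens and coin have not moved.

```bash
python3 -c "
from station import ctrl
print(ctrl.hand_in())"
```

```text
the job is handed in; nothing more can be done
None
```

The job is handed in, with no verdict returned: the lens is within about 1 mm of the half-penny's centre, the wing nut is run clockwise to its hard stop, the arm did not move while the nut was turned, and nothing else in the checked views was disturbed.

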